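Bring the imaging head to its stop and hold its focus lever at the third click

ROBOT

A 7-joint arm with a two-finger parallel gripper is mounted at the origin on the work surface. World frame = base frame: x ahead of the robot, y to its left, z up, the work surface at z = 0. Lengths are in mm, angles in rad, forces in N, time in s.
With the tool pointing down it reaches from about 400 to 875 mm from the base axis. Payload 4.4 kg.
Tool frame: the origin (TCP) lies at the very end of the fingers, on their centre line; the grasp point (between the pads) lies 19 mm behind it; x points along the fingers, y is the direction in which the jaws open and shut, and the axes are right-handed (so a half turn about x gives the same grasp; the last joint's range is limited). The gripper opens to 85 mm and grips with 20 to 120 N. Pads are 22 mm wide; open, the fingers measure 114 mm over their backs; the gripper's body (76 mm by 85 mm) begins 54 mm behind the grasp point. The pads swing forward as they close: fully open they stand 13 mm farther back than shut.
Start: joints at [-1.349, 0.628, 0.038, 1.517, -0.027, 0.996, -0.02], TCP at [184.474, 623.287, 231.313] pointing down, gripper open.
Joint ranges: [-3.06, 3.06], [-0.37, 2.12], [-1.25, 1.32], [0.18, 2.47], [-1.1, 4.24], [0.23, 1.98], [-2.94, 2.94]. Speed limits (rad/s): [2.57, 2.57, 3.14, 3.14, 3.14, 3.14, 3.14].

INTERFACE

Orientations are given as [roll, pitch, yaw] about the fixed x, y, z axes, in that order (R = Rz(yaw) Ry(pitch) Rx(roll)).
In Python, from cell import readout, cams, order gives the robot as it stands. The module is installed in compiled form; this text tells all that it offers.
- The arm moves only by the shell command python3 -m creep 'ROWS'. ROWS is JSON, a list of rows, each a list of 3 entries, a list of its own where there are three numbers: the shift along the tool's x, y, z in units of 10 cm (1.0 is 10 cm), then the turn about the tool's x in units of pi/4 rad (1.0 is pi/4 rad), then the closure, from 0 (fully open) to 1 (shut). In form: [[[x, y, z], spin, gripper], ...]. A call has 1 to 20 rows; each row is the pose to reach, as a shift and turn from the pose commanded when the call began, along the tool's axes at that moment; what a row does not reach only later rows make up. A row lasts 1/10 s, in which the tool goes at most 50 mm and 8.59 degrees, less where a joint would pass 70% of its speed; a pose out of reach is approached as far as the arm can. A call with a number of a shift or a turn outside -1 to 1 is refused whole. A call with a gripper value outside its range is refused whole. The fingers move at their own pace and stop on an object; the grip force is fixed at half the most. Time passes only in rows, so rows that repeat a pose let the fingers close. It gives the time, the measured TCP pose, the force and the opening at its end, in the units of the state.
- readout.read_state(): the state, without advancing time (a new reading comes with each control period).
- cams.get_image(name): name is "scene" or "side" or "wrist"; returns the picture (400x640x3 uint8, blue, green, red); there is no depth.
- cams.get_calibration(name): a dict with "fx", "fy", "cx", "cy" (pixels), "distortion" ([k1, k2, p1, p2, k3] as OpenCV has them; the pictures are not rectified), "R" (3x3) and "t" (3): a world point X has camera coordinates R X + t. Camera axes: x right, y down, z forward; pixel columns grow to the right and rows downward; lengths in mm; the calibration is good to about 2 mm. A picture is of the moment at which its call begins: read the wrist's pose just before it. get_calibration takes no time and is no camera call; for the wrist camera it gives the pose at the moment of the call.
- order.finish_job(): hands the job in, once; it reports no verdict.
The state is a dict: "clock": time; "qpos": joint angles; "qd": joint speeds; "tau": joint torques, N m; "eef_pos": TCP position; "tool_rot": TCP orientation; "force": force on the tool from outside, world axes, zero at the start; "torque": the same for the moment, N m; "width": finger opening in mm.
Only numpy, scipy, OpenCV 4.12 (cv2) and the standard library are available. Lean on these libraries where they do the work, as an engineer would, in place of code of your own. Each camera call takes 0.05 s, during which the arm holds its last target.

TASK

Slide the imaging head along its rail until it is fully home against the end stop, leaving its sprung focus ratchet lever at rest meanwhile. Then swing the lever exactly three clicks, feeling each one, never going on to a fourth, and finish while still holding it there with the fingers: it springs back if let go. Keep the head against the stop and leave everything else on the table where it is.

Things in the scene. Friction and masses are not known exactly. Their poses are not given: they have to be found in the camera images.
- rail: Fixed optical rail on a dark base plate 100 x 440 mm, rail 70 mm wide, top 22 mm above the table. Origin: centre of its underside on the table. Its y axis runs along the rail towards the end stop, a steel block (70 x 30 mm, top at 52 mm, face at y = +170 mm); its x axis points away from the robot, z up.
- carriage (a joint): Position in m of the imaging head along the rail: grows towards the stop, 0.240 when against the stop. The head, a black saddle 130 x 130 mm with its top at 38 mm and its middle at rail y = joint value - 0.135, carries the push post, the ratchet wheel with its lever and a lens. It slides with about 5 N of friction and stays where it is left.
- push_post (a point): Grip point on the head's fixed upright steel push post, 16 mm in diameter, from 38 to 90 mm above the table, far side of the head; the point is on its axis at 72 mm height, in rail axes (40, -45) mm from the saddle's middle. Towards the stop, 95 mm off, an upright lens plate with a tube rises to 112 mm. All move with the head.
- lever_pivot (a point): Point on the upright axis of the focus lever and its steel ratchet wheel (95 mm across), at 72 mm height, in rail axes (-20, 0) mm from the saddle's middle. It moves with the head.
- lever (a joint): Lever angle in rad about its upright axis: 0 at rest, growing as the pin swings towards the stop (clockwise from above), at most 1.0. Ridges are passed at 0.1, 0.3, 0.5, 0.7, 0.9; clicks seat at 0.2, 0.4, 0.6 (third), 0.8. It springs back to 0 when let go. Push at the pin (N): 7.5 on leaving a seat, falling to 4 as the next seat nears, jumping up to 7.5 again in it: that jump is the click.
- lever_knob (a point): Grip point on the lever's upright steel finger pin, 12 mm in diameter, from 48 to 90 mm above the table (lever bar below it, top at 54 mm), on the robot's side of the head, 85 mm from the pivot axis; the point is on the pin's axis at 72 mm height. In rail axes it lies from the pivot at (-85 cos a, 85 sin a) mm with a = lever angle - 0.5.
- mirror_mount: Bystander, to be left alone: a small square mirror mount on a round foot, 98 mm tall, 50 mm wide; origin: centre of its underside.
- post_holder: Bystander, to be left alone: a black post holder on a rectangular foot with a steel post, 75 mm tall; origin: centre of its underside.
- hex_driver: Bystander, to be left alone: a black-handled driver, 160 mm long, lying flat; origin under its middle.
- lens_ring: Bystander, to be left alone: a black lens ring, 44 mm across, 10 mm thick, lying flat; origin: centre of its underside.
- clamp_fork: Bystander, to be left alone: a dark steel clamp bar 22 x 70 x 8 mm with a screw head, lying flat; origin: centre of its underside.
- screw_tray: Bystander, to be left alone: a grey two-part tray 70 x 90 x 22 mm; origin: centre of its underside.
- power_meter: Bystander, to be left alone: a round black sensor head on a post and round foot, 84 mm tall; origin: centre of its underside.

How it is judged (in metres and radians):
On the way, in this order (a step that is already met when the one before it is completed fails the run):
1. the head is against the end stop with the lever still at rest (value of joint carriage above 0.236 m and value of joint lever below 0.08 rad), for 0.2 s.
2. the lever is held by the fingers at its third click, the head against the stop (value of joint carriage above 0.236 m and value of joint lever between 0.5 and 0.7 rad and contact force between the fingers and lever above 0.3 N), for 0.3 s.
At the end, for the whole second after the job is handed in: The head is within 4 mm of the stop, the lever stands still between 0.5 and 0.7 rad (on the third click: seat at 0.6, ridges at 0.5 and 0.7), and the fingers press on the lever with more than 0.3 N, holding it there through the last second (all of step 2 and velocity of joint lever between -0.05 and 0.05 rad/s); the arm keeps its last pose, push and grip.
It fails at once if the lever is clicked forward before the head is at the stop (value of joint carriage below 0.23 m and value of joint lever above 0.13 rad).
It fails at once if the lever goes on towards a fourth click (value of joint lever above 0.74 rad).
It fails at once if something else on the table is moved by more than 30 mm (distance of any of mirror_mount, post_holder, hex_driver, lens_ring, clamp_fork, screw_tray, power_meter from where it was at the start of the episode above 0.03 m).
It also fails if it takes over 72 s, if anything falls off the work surface, if the arm or the gripper's body presses on something with over 40 N, if the wrist force passes 120 N, or if a joint passes its speed limit or range.

## Working session

There is one attempt and no reset: what is moved stays moved. The work goes in short steps, Python scripts to look and compute and a shell command to move; the robot and the scene stay as the last step left them, time stands still between calls to the robot, and variables do not carry over. Pictures are saved under pics/ and viewed, and the job is handed in when it is done.

```bash
mkdir -p pics; python3 - <<'E'
from cell import readout, cams
import cv2
s=readout.read_state()
for k in s: print(k,s[k])
for n in ("scene","side","wrist"):
    cv2.imwrite(f"pics/{n}0.png",cams.get_image(n)); c=cams.get_calibration(n); print(n,c)
E
```

```text
clock 0.0
qpos [-1.34882786  0.62936842  0.03844931  1.51839645 -0.02695325  0.99630736
 -0.01997743]
qd [-3.66377891e-04 -5.56755054e-04 -8.86046023e-05  7.98054518e-04
 -5.88932740e-04  1.52197916e-03 -1.10592061e-03]
tau [ 1.04304838e-04 -5.63384521e+01  1.22582238e+00 -1.93446565e+01
  1.08703226e-02  1.01466884e-02  7.50780345e-06]
eef_pos [184.28561515 622.65475768 230.36571042]
tool_rot [-1.53446602  1.56883477 -1.82219307]
force [ 0.2415061  -0.06861919  0.41737787]
torque [0.0099696  0.04284026 0.05536142]
width 85.45746803859556
scene {'fx': 402.21187204059845, 'fy': 402.21187204059845, 'cx': 321.0144545348666, 'cy': 200.07645391302867, 'distortion': array([-0.03735244,  0.        ,  0.        ,  0.        ,  0.        ]), 'R': array([[-0.68283485,  0.73035633, -0.01778199],
       [ 0.45446165,  0.40558258, -0.79307464],
       [-0.57201502, -0.54962023, -0.60886486]]), 't': array([ 377.97438356, -226.48836107, 1263.13699216])}
side {'fx': 415.31501544213415, 'fy': 415.31501544213415, 'cx': 323.02470486925506, 'cy': 206.24657412250954, 'distortion': array([-0.08153996,  0.        ,  0.        ,  0.        ,  0.        ]), 'R': array([[-0.97404286, -0.22545176, -0.02029807],
       [-0.10771298,  0.54048955, -0.83442732],
       [ 0.199094  , -0.81058161, -0.55074407]]), 't': array([566.21887982,  95.83982505, 741.54087553])}
wrist {'fx': 329.3325405309281, 'fy': 329.3325405309281, 'cx': 319.6560150692422, 'cy': 200.81593023331828, 'distortion': array([0.01238573, 0.        , 0.        , 0.        , 0.        ]), 'R': array([[ 0.28327307,  0.95903747, -0.00187009],
       [ 0.91962904, -0.27107864,  0.28425129],
       [ 0.2721007 , -0.08224052, -0.95874799]]), 't': array([-650.06010925,  -36.96700701,  379.1680387 ])}
```

View pics/scene0.png

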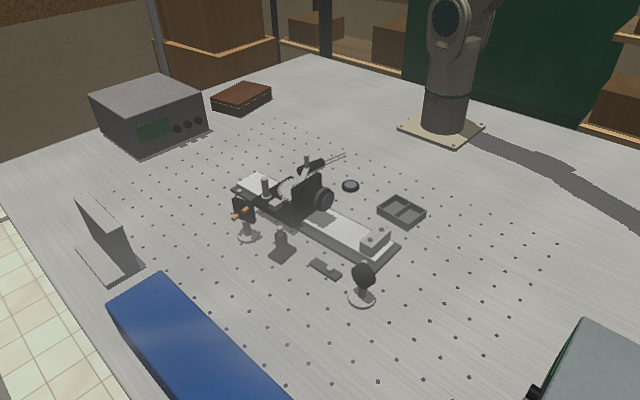

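View pics/side0.png

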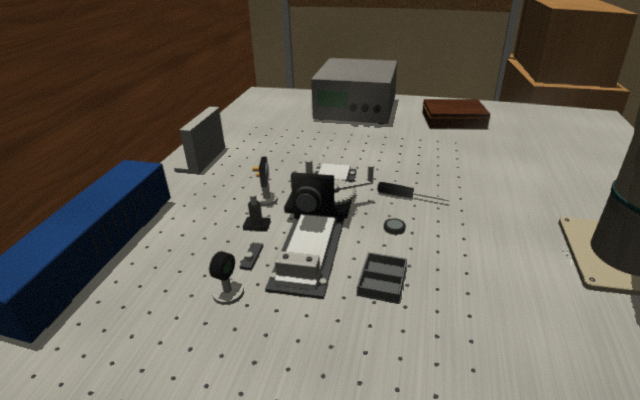

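View pics/wrist0.png

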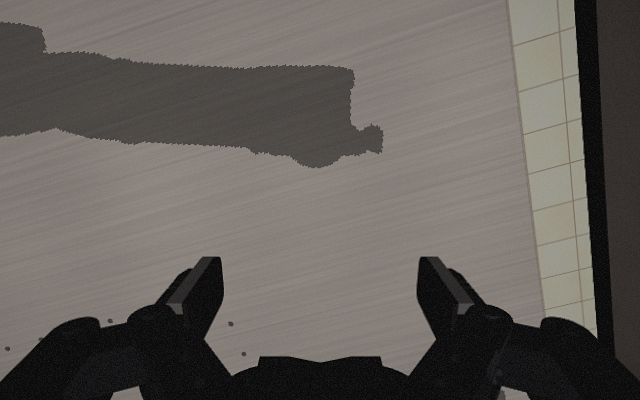

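The scene view shows the rail running from about (245,185) to the stop at (375,240). In the side view the stop is at (300,262), and the lever pin is near (370,172). I'll enlarge both.

```bash
python3 - <<'E'
import cv2
a=cv2.imread("pics/scene0.png")[140:290,220:420]; cv2.imwrite("pics/sc1.png",cv2.resize(a,None,fx=4,fy=4,interpolation=cv2.INTER_CUBIC))
a=cv2.imread("pics/side0.png")[150:300,240:440]; cv2.imwrite("pics/sd1.png",cv2.resize(a,None,fx=4,fy=4,interpolation=cv2.INTER_CUBIC))
E
```

```text
(no output)
```

View pics/sc1.png

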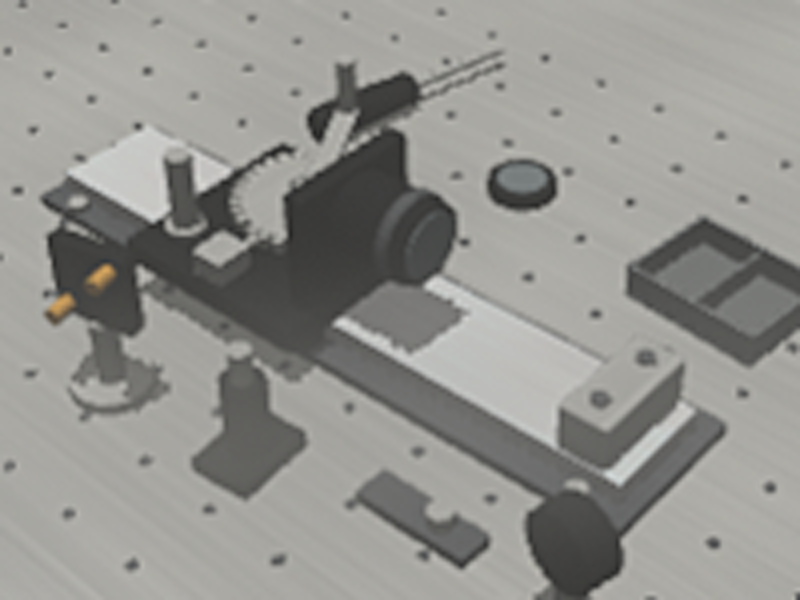

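View pics/sd1.png

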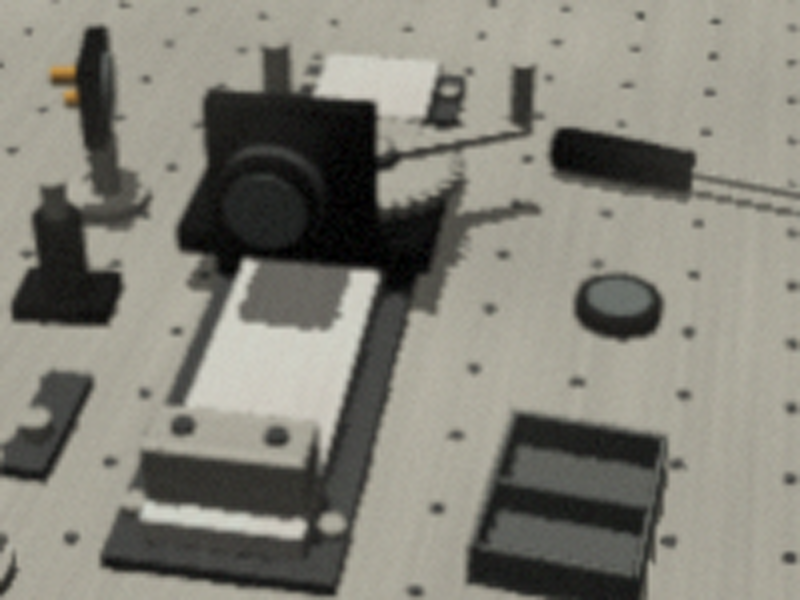

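```bash
cat > h.py <<'E'
import numpy as np, cv2
from cell import readout, cams
def ray(n,px,c=None):
    c=c or cams.get_calibration(n)
    K=np.array([[c['fx'],0,c['cx']],[0,c['fy'],c['cy']],[0,0,1]])
    p=cv2.undistortPoints(np.array([[px]],float),K,np.array(c['distortion']))[0,0]
    R=np.array(c['R']);t=np.array(c['t'])
    return -R.T@t, R.T@np.array([p[0],p[1],1])
def atz(n,px,z,c=None):
    o,d=ray(n,px,c); return o+d*(z-o[2])/d[2]
def tri(a,b):
    (o1,d1),(o2,d2)=ray('scene',a),ray('side',b)
    s=np.linalg.lstsq(np.c_[d1,-d2],o2-o1,rcond=None)[0]
    p,q=o1+s[0]*d1,o2+s[1]*d2
    return (p+q)/2,np.linalg.norm(p-q)
def proj(n,X,c=None):
    c=c or cams.get_calibration(n)
    K=np.array([[c['fx'],0,c['cx']],[0,c['fy'],c['cy']],[0,0,1]])
    return cv2.projectPoints(np.array(X,float).reshape(-1,1,3),cv2.Rodrigues(np.array(c['R']))[0],np.array(c['t']),K,np.array(c['distortion']))[0].reshape(-1,2)
E
python3 - <<'E'
from h import *
np.set_printoptions(precision=1,suppress=True)
sc=lambda x,y:(220+x/4,140+y/4); sd=lambda x,y:(240+x/4,150+y/4)
for nm,z,a,b in [("post",90,sc(178,155),sd(276,46)),("pin",90,sc(346,64),sd(524,67)),("mirror foot",0,sc(110,388),sd(105,200)),
  ("driverhandle",10,sc(375,105),sd(622,158)),("ring",10,sc(523,178),sd(620,290)),("tray c",22,sc(720,285),sd(570,490)),("postholder",75,sc(240,352),sd(53,187)),]:
    print(nm,tri(a,b),atz('scene',a,z),atz('side',b,z))
for p in [(560,412),(610,432),(683,360),(638,338)]: print("stop sc",atz('scene',sc(*p),52))
for p in [(143,455),(315,465),(320,423),(165,405)]: print("stop sd",atz('side',sd(*p),52))
for p in [(103,562),(335,592)]: print("plate sd",atz('side',sd(*p),0))
for p in [(722,430),(625,530)]: print("plate sc",atz('scene',sc(*p),5))
E
```

```text
post (array([632.9, -97. ,  87.1]), np.float64(1.1787611597356906)) [634.9 -94.4  90. ] [631.3 -90.3  90. ]
pin (array([498.7, -97.8,  86.2]), np.float64(1.0619262561654148)) [503.7 -92.4  90. ] [497.8 -91.7  90. ]
mirror foot (array([726.6, -59.1,  -0.9]), np.float64(1.019786286448207)) [727.5 -57.6   0. ] [726.1 -58.6  -0. ]
driverhandle (array([ 444.9, -127.8,   18.4]), np.float64(1.797790480672125)) [ 436.7 -135.7   10. ] [ 445.3 -143.5   10. ]
ring (array([436. ,  -8. ,  12.1]), np.float64(4.219637436276237)) [436.   -7.2  10. ] [435.6 -14.5  10. ]
tray c (array([444.3, 145.2,  13.7]), np.float64(4.602299241146042)) [455.8 152.8  22. ] [443.3 151.   22. ]
postholder (array([711. ,  38.7,  71.3]), np.float64(1.5946511132107957)) [713.  41.  75.] [708.3  45.5  75. ]
stop sc [622.  169.2  52. ]
stop sc [616.8 195.7  52. ]
stop sc [551.  191.7  52. ]
stop sc [552.5 164.7  52. ]
stop sd [613.3 198.4  52. ]
stop sd [543.3 189.9  52. ]
stop sd [547.4 164.1  52. ]
stop sd [614.3 166.1  52. ]
plate sd [631.5 211.1   0. ]
plate sd [532.1 207.5   0. ]
plate sc [536.4 211.1   5. ]
plate sc [625.9 215.4   5. ]
```

```bash
cat >> h.py <<'E'
from scipy.spatial.transform import Rotation as Ro
def tool():
    s=readout.read_state(); return np.array(s['eef_pos']),Ro.from_euler('xyz',s['tool_rot']).as_matrix(),s
def to(target,yaw_of_y=None):
    p,R,s=tool(); d=R.T@(np.array(target)-p)/100
    print("shift units",d.round(3),"pos",p.round(1),"axes x,y,z",R[:,0].round(3),R[:,1].round(3),R[:,2].round(3),"F",np.round(s['force'],1),"w",round(s['width'],1),"t",round(s['clock'],2))
E
python3 - <<'E'
from h import *
to([632,-94,230])
E
```

```text
shift units [ 0.014 -5.603  6.327] pos [184.3 622.8 230.6] axes x,y,z [-0.    -0.001 -1.   ] [ 0.284  0.959 -0.001] [ 0.959 -0.284 -0.   ] F [ 0.8 -0.5 -0.6] w 85.2 t 0.15
```

```bash
python3 -m creep '[[[0,-0.25,0.3],-0.1,0],[[0,-0.5,0.6],-0.25,0],[[0,-0.75,0.9],-0.41,0],[[0,-0.9,1.0],-0.41,0],[[0,-0.9,1.0],-0.41,0]]'; python3 -c "
from h import *
to([632,-94,230])"
```

```text
clock: 0.65
eef_pos: [257.0, 505.3, 231.3]
tool_rot: [-1.421, 1.568, -1.392]
force: [-0.6, 0.5, 0.0]
width: 85.4
shift units [ 0.03  -6.1    3.574] pos [257.  505.3 231.3] axes x,y,z [ 0.    -0.003 -1.   ] [-0.029  1.    -0.003] [1.    0.029 0.   ] F [-0.6  0.5  0. ] w 85.4 t 0.65
```

```bash
for i in 1 2 3; do python3 -m creep '[[[0,-0.5,0.2],0,0],[[0,-0.95,0.4],0,0],[[0,-1.0,0.6],0,0]]'; done; python3 -c "
from h import *
to([632,-94,230])"
```

```text
clock: 0.95
eef_pos: [318.1, 406.0, 231.0]
tool_rot: [-1.925, 1.566, -1.893]
force: [0.3, 1.1, 0.3]
width: 85.6
clock: 1.25
eef_pos: [381.9, 308.2, 231.1]
tool_rot: [-1.973, 1.567, -1.943]
force: [0.5, 0.9, 0.4]
width: 85.5
clock: 1.55
eef_pos: [445.7, 210.2, 231.2]
tool_rot: [-1.916, 1.568, -1.887]
force: [0.9, 0.5, 0.5]
width: 85.7
shift units [ 0.019 -3.094  1.774] pos [445.7 210.2 231.2] axes x,y,z [-0.001 -0.003 -1.   ] [-0.029  1.    -0.003] [ 1.     0.029 -0.001] F [0.9 0.5 0.5] w 85.7 t 1.55
```

```bash
for i in 1 2; do python3 -m creep '[[[0,-0.5,0.1],0,0],[[0,-0.95,0.2],0,0],[[0,-1.0,0.3],0,0]]'; done; python3 - <<'E'
from h import *
for i in range(1):
    c=cams.get_calibration('wrist'); to([632,-94,230]); im=cams.get_image('wrist')
cv2.imwrite('pics/w1.png',im); import pickle; pickle.dump(c,open('c1.pkl','wb'))
print(-np.array(c['R']).T@np.array(c['t']), c['R'])
E
```

```text
clock: 1.85
eef_pos: [479.3, 110.5, 231.2]
tool_rot: [-1.724, 1.568, -1.697]
force: [0.6, -0.5, 0.6]
width: 85.5
clock: 2.15
eef_pos: [512.9, 11.6, 231.3]
tool_rot: [-1.473, 1.568, -1.447]
force: [0.4, -0.4, 0.8]
width: 85.8
shift units [ 0.017 -1.087  1.163] pos [512.9  11.6 231.3] axes x,y,z [ 0.    -0.003 -1.   ] [-0.026  1.    -0.003] [1.    0.026 0.   ] F [ 0.4 -0.4  0.8] w 85.8 t 2.15
[440.46915548  11.1775914  373.48989975] [[-0.02704927  0.99962761 -0.00360242]
 [ 0.9583168   0.02695645  0.28443321]
 [ 0.2844244   0.00424145 -0.95868909]]
```

View pics/w1.png

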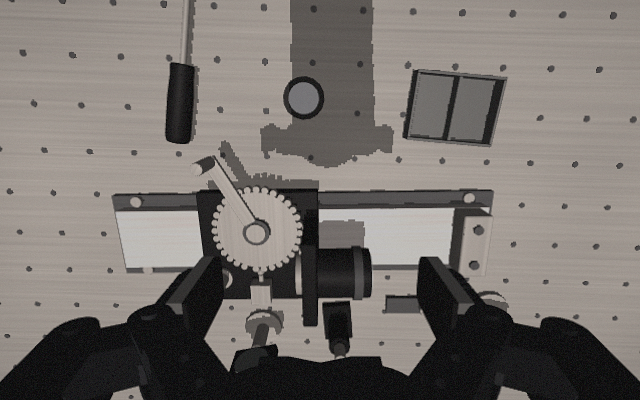

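```bash
python3 - <<'E'
import cv2
a=cv2.imread("pics/w1.png")[140:310,100:300]; cv2.imwrite("pics/w1a.png",cv2.resize(a,None,fx=4,fy=3.5,interpolation=cv2.INTER_CUBIC)[:595])
a=cv2.imread("pics/w1.png")[170:310,300:500]; cv2.imwrite("pics/w1b.png",cv2.resize(a,None,fx=4,fy=4,interpolation=cv2.INTER_CUBIC))
E
```

```text
(no output)
```

View pics/w1a.png

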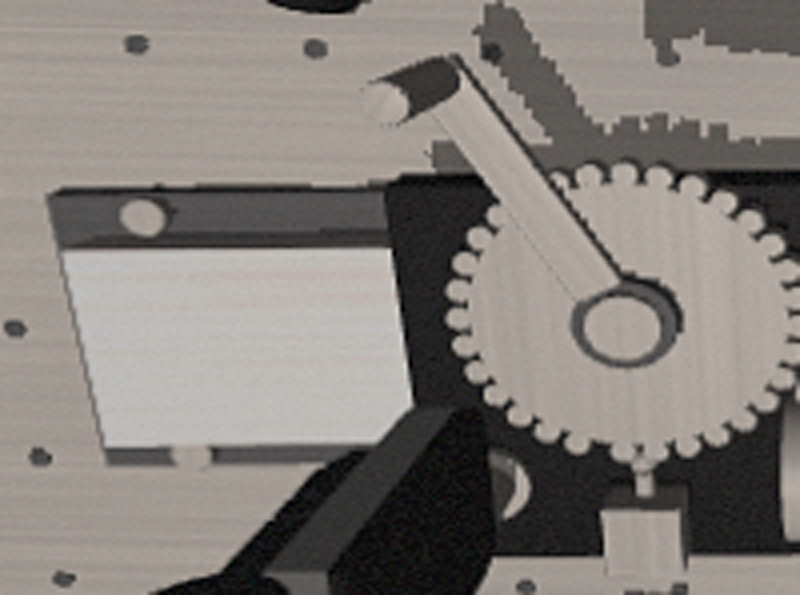

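View pics/w1b.png

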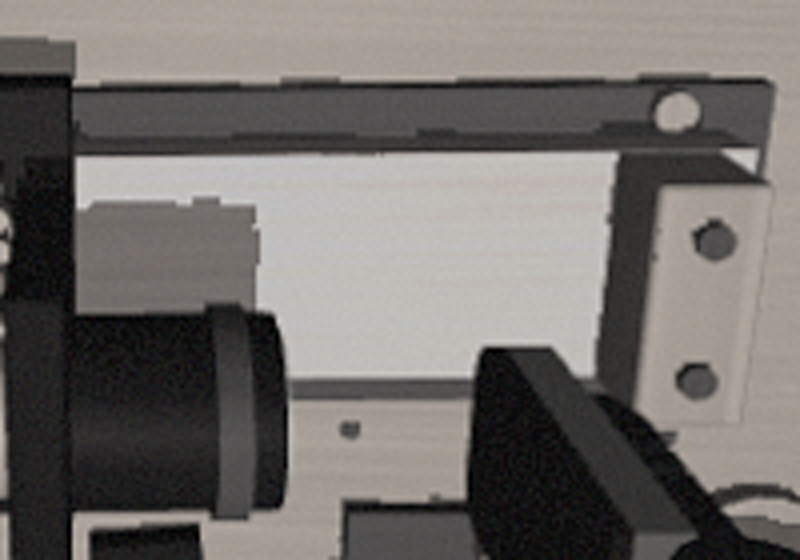

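```bash
python3 - <<'E'
from h import *
import pickle
from scipy.optimize import least_squares
np.set_printoptions(precision=1,suppress=True)
c=pickle.load(open('c1.pkl','rb'))
sc=lambda x,y:(220+x/4,140+y/4); sd=lambda x,y:(240+x/4,150+y/4)
W=[((465,216),(-35,170,52)),((492.5,216),(-35,200,52)),((485,275.75),(35,200,52)),((458.8,275),(35,170,52))]
S=[(sc(560,412),(35,170,52)),(sc(610,432),(35,200,52)),(sc(683,360),(-35,200,52)),(sc(638,338),(-35,170,52))]
D=[(sd(143,455),(35,200,52)),(sd(315,465),(-35,200,52)),(sd(320,423),(-35,170,52)),(sd(165,405),(35,170,52))]
pin=np.array([-20-85*np.cos(.5),-85*np.sin(.5),90]); post=np.array([40,-45,90.])
cs={'wrist':c,'scene':cams.get_calibration('scene'),'side':cams.get_calibration('side')}
obs={'wrist':(W,[((197,169.4),pin)]),'scene':(S,[(sc(178,155),post),(sc(346,64),pin)]),'side':(D,[(sd(276,46),post),(sd(524,67),pin)])}
def res(v,names,raw=False):
    x,y,th,q=v; r=[]
    M=np.array([[np.cos(th),-np.sin(th),0],[np.sin(th),np.cos(th),0],[0,0,1]])
    for n in names:
        A,B=obs[n]
        P=[np.array(p) for _,p in A]+[np.array(p)+[0,q-135,0] for _,p in B]
        P=np.array([M@p+[x,y,0] for p in P])
        r.append((proj(n,P,cs[n])-np.array([u for u,_ in A+B])).ravel())
    return np.concatenate(r)
for names in (['wrist'],['scene'],['side'],['wrist','scene','side']):
    f=least_squares(res,[590,0,.04,90],args=(names,),loss='soft_l1')
    x,y,th,q=f.x; M=np.array([[np.cos(th),-np.sin(th)],[np.sin(th),np.cos(th)]])
    g=lambda p,q:M@(np.array(p[:2])+[0,q-135])+[x,y]
    print(names,f.x.round(3),'rms',np.sqrt(np.mean(f.fun**2)),'post',g(post,q),'post end',g(post,240),'pin',g(pin,q),'pin end',g(pin,240),'piv end',g((-20,0),240))
E
```

```text
['wrist'] [589.8  -6.5   0.   91. ] rms 0.8533810619797019 post [633.7 -93.7] post end [627.2  55.2] pin [499.  -95.4] pin end [492.5  53.5] piv end [565.3  97.5]
['scene'] [593.   -4.5   0.   90.1] rms 0.6466919562132489 post [636.8 -92.6] post end [630.4  57.2] pin [502.1 -94. ] pin end [495.8  55.7] piv end [568.6  99.6]
['side'] [588.   -5.1   0.   92.9] rms 0.6783698266510417 post [632.1 -90.2] post end [625.2  56.7] pin [497.4 -92.3] pin end [490.5  54.6] piv end [563.1  98.8]
['wrist', 'scene', 'side'] [589.8  -6.3   0.   90.8] rms 1.0055445232245421 post [633.7 -93.6] post end [627.1  55.4] pin [499.1 -95.3] pin end [492.5  53.7] piv end [565.2  97.7]
```

```bash
python3 - <<'E'
from h import *
import pickle
c=pickle.load(open('c1.pkl','rb'))
for z in (50,65):
  for p in [(250,285),(271,285),(261,305),(257.5,232.5)]: print(z,p,(atz('wrist',p,z,c)-[633.7,-93,0]).round(1))
to([633,-93,170])
E
python3 -m creep '[[[0.1,-0.4,0.4],0,0.6],[[0.2,-0.8,0.8],0,0.6],[[0.3,-1,1],0,0.6],[[0.3,-1,1],0,0.6],[[0.3,-1,1],0,0.6]]'; python3 -c "
from h import *
to([633,-93,100])
cv2.imwrite('pics/w2.png',cams.get_image('wrist'))"
```

```text
50 (250, 285) [ 2.2 31.1 50. ]
50 (271, 285) [ 1.5 54.3 50. ]
50 (261, 305) [27.3 42.7 50. ]
50 (257.5, 232.5) [-60.6  41.   50. ]
65 (250, 285) [-6.9 34.5 65. ]
65 (271, 285) [-7.5 56.7 65. ]
65 (261, 305) [17.1 45.6 65. ]
65 (257.5, 232.5) [-66.7  43.9  65. ]
shift units [ 0.618 -1.105  1.148] pos [514.9  14.2 231.4] axes x,y,z [ 0.003 -0.001 -1.   ] [-0.029  1.    -0.001] [1.    0.029 0.003] F [ 2.8 -1.2  0.2] w 85.0 t 2.2
clock: 2.7
eef_pos: [615.4, -77.2, 200.1]
tool_rot: [2.303, 1.568, 2.339]
force: [0.2, 0.8, -0.1]
width: 34.2
shift units [ 1.    -0.166  0.172] pos [615.4 -77.2 200.1] axes x,y,z [-0.002  0.002 -1.   ] [-0.035  0.999  0.002] [ 0.999  0.035 -0.002] F [ 0.2  0.8 -0.1] w 34.2 t 2.7
```

View pics/w2.png

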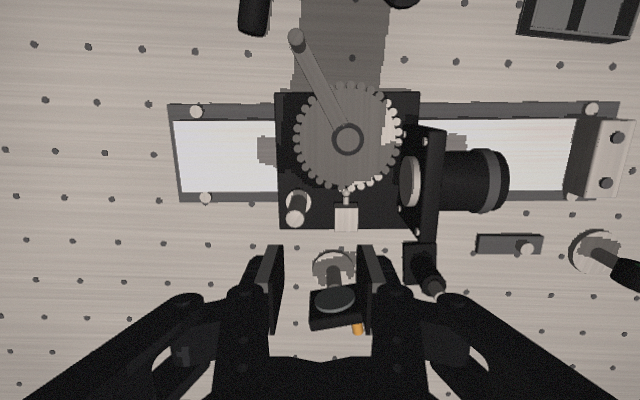

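```bash
python3 -c "
from h import *
print(atz('wrist',(294.5,217),90))
to([633.5,-97,60])"
python3 -m creep '[[[0.2,-0.2,0.18],0,0.6],[[0.4,-0.2,0.18],0,0.6],[[0.6,-0.2,0.18],0,0.6],[[0.8,-0.2,0.18],0,0.6],[[0.8,-0.2,0.18],0,0.6]]'; python3 -c "
from h import *
to([633,-97,60])
cv2.imwrite('pics/w3.png',cams.get_image('wrist'))"
```

```text
[631.85278008 -94.86171426  90.        ]
shift units [ 1.406 -0.217  0.179] pos [615.  -76.3 200.7] axes x,y,z [-0.001  0.002 -1.   ] [-0.037  0.999  0.002] [ 0.999  0.037 -0.001] F [-0.1  0.9 -0.3] w 34.0 t 2.75
clock: 3.25
eef_pos: [631.6, -95.3, 119.4]
tool_rot: [2.673, 1.565, 2.711]
force: [-0.7, -0.1, -0.4]
width: 34.1
shift units [ 0.594 -0.019  0.017] pos [631.6 -95.3 119.4] axes x,y,z [-0.005  0.002 -1.   ] [-0.038  0.999  0.003] [ 0.999  0.038 -0.005] F [-0.7 -0.1 -0.4] w 34.1 t 3.25
```

View pics/w3.png

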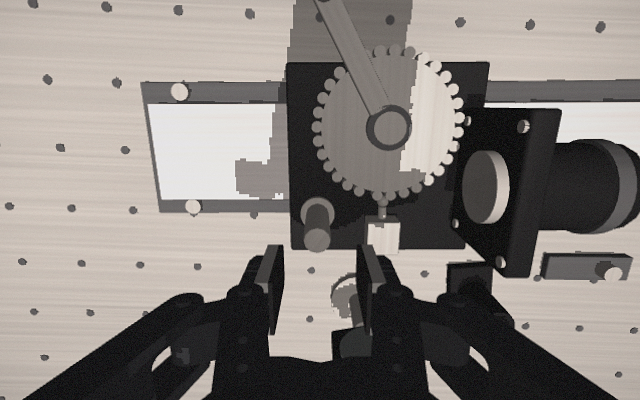

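The post top at (317,240) sits centred between the pads. I'll lower 58 mm to z≈61.

```bash
python3 -m creep '[[[0.2,-0.04,0.02],0,0.6],[[0.4,-0.04,0.02],0,0.6],[[0.58,-0.04,0.02],0,0.6],[[0.58,-0.04,0.02],0,0.6],[[0.58,-0.04,0.02],0,0.6]]'; python3 -c "
from h import *
to([627,55,60])
cv2.imwrite('pics/w4.png',cams.get_image('wrist'))"
```

```text
clock: 3.8
eef_pos: [636.7, -101.8, 64.8]
tool_rot: [0.134, 1.569, 0.169]
force: [0.5, -0.1, -0.1]
width: 34.1
shift units [ 0.048  1.571 -0.042] pos [ 636.7 -101.8   64.8] axes x,y,z [ 0.002  0.    -1.   ] [-0.035  0.999  0.   ] [0.999 0.035 0.002] F [ 0.5 -0.1 -0.1] w 34.1 t 3.8
```

View pics/w4.png

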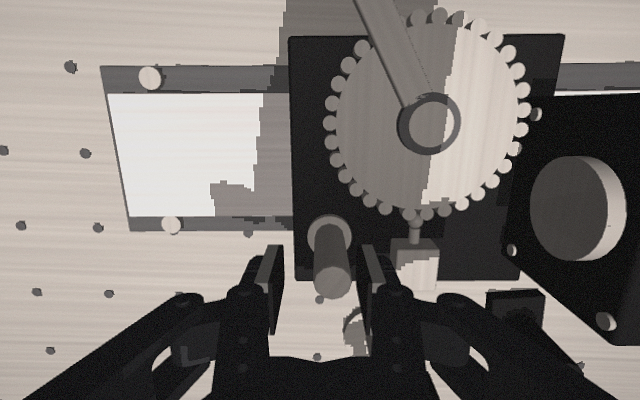

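```bash
python3 -m creep '[[[0.04,0.05,0],0,0.6],[[0.04,0.1,0],0,0.6],[[0.04,0.15,0],0,0.6],[[0.04,0.2,0],0,0.6],[[0.04,0.26,0],0,0.6],[[0.04,0.34,0],0,0.6],[[0.04,0.42,0],0,0.6],[[0.04,0.5,0],0,0.6],[[0.04,0.6,0],0,0.6],[[0.04,0.7,0],0,0.6],[[0.04,0.8,0],0,0.6],[[0.04,0.9,0],0,0.6],[[0.04,1.0,0],0,0.6]]'; python3 -c "
from h import *
to([627,55,60])
cv2.imwrite('pics/w5.png',cams.get_image('wrist'))"
```

```text
clock: 5.15
eef_pos: [632.4, -5.8, 59.7]
tool_rot: [-1.596, 1.567, -1.564]
force: [0.4, -5.6, 1.5]
width: 34.4
shift units [-0.006  0.609 -0.035] pos [632.4  -5.8  59.7] axes x,y,z [ 0.    -0.004 -1.   ] [-0.032  0.999 -0.004] [ 0.999  0.032 -0.   ] F [ 0.4 -5.6  1.5] w 34.4 t 5.15
```

View pics/w5.png

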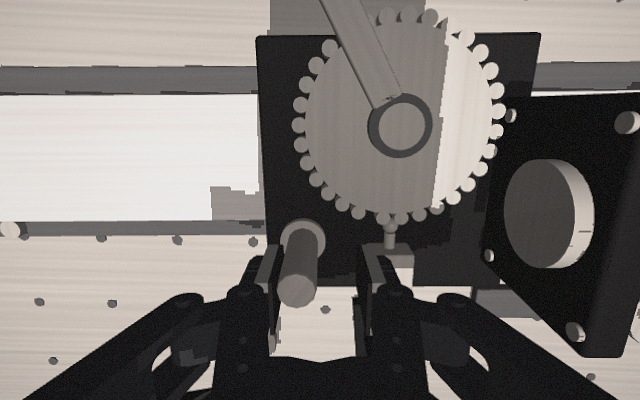

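```bash
python3 -m creep '[[[0,0.06,0],0,0.6],[[0,0.12,0],0,0.6],[[0,0.18,0],0,0.6],[[0,0.24,0],0,0.6],[[0,0.29,0],0,0.6],[[0,0.32,0],0,0.6],[[0,0.34,0],0,0.6]]';python3 -m creep '[[[0,0.02,0],0,0.6],[[0,0.02,0],0,0.6]]';python3 -m creep '[[[0,0.02,0],0,0.6],[[0,0.02,0],0,0.6]]'; python3 -m creep '[[[0,0.02,0],0,0.6],[[0,0.02,0],0,0.6]]'
```

```text
clock: 5.9
eef_pos: [631.1, 29.2, 59.6]
tool_rot: [-1.782, 1.568, -1.749]
force: [-0.6, -4.6, 2.9]
width: 34.0
clock: 6.1
eef_pos: [631.0, 31.6, 59.6]
tool_rot: [-1.874, 1.569, -1.84]
force: [-2.1, -4.9, 4.1]
width: 34.1
clock: 6.3
eef_pos: [630.9, 33.9, 59.6]
tool_rot: [-2.022, 1.569, -1.989]
force: [-2.5, -5.4, 3.2]
width: 34.1
clock: 6.5
eef_pos: [630.9, 36.2, 59.5]
tool_rot: [-2.069, 1.57, -2.035]
force: [-0.7, -6.1, 3.5]
width: 34.1
```

Not at the stop yet, since the force is still only friction.

```bash
python3 -c "
from h import *
cv2.imwrite('pics/s6.png',cams.get_image('side'))
cv2.imwrite('pics/s6c.png',cams.get_image('scene'))
a=cv2.imread('pics/s6c.png')[140:290,220:420]; cv2.imwrite('pics/s6d.png',cv2.resize(a,None,fx=4,fy=4,interpolation=cv2.INTER_CUBIC))"
for i in 1 2 3; do python3 -m creep '[[[0,0.02,0],0,0.6],[[0,0.02,0],0,0.6]]'; done
```

```text
clock: 6.8
eef_pos: [630.8, 38.4, 59.5]
tool_rot: [-2.126, 1.57, -2.092]
force: [-1.9, -5.5, 5.0]
width: 34.0
clock: 7.0
eef_pos: [630.8, 40.5, 59.4]
tool_rot: [-2.177, 1.57, -2.143]
force: [-1.8, -5.2, 5.0]
width: 34.1
clock: 7.2
eef_pos: [630.7, 42.6, 59.4]
tool_rot: [-2.225, 1.57, -2.191]
force: [-2.1, -5.3, 4.1]
width: 34.2
```

View pics/s6d.png

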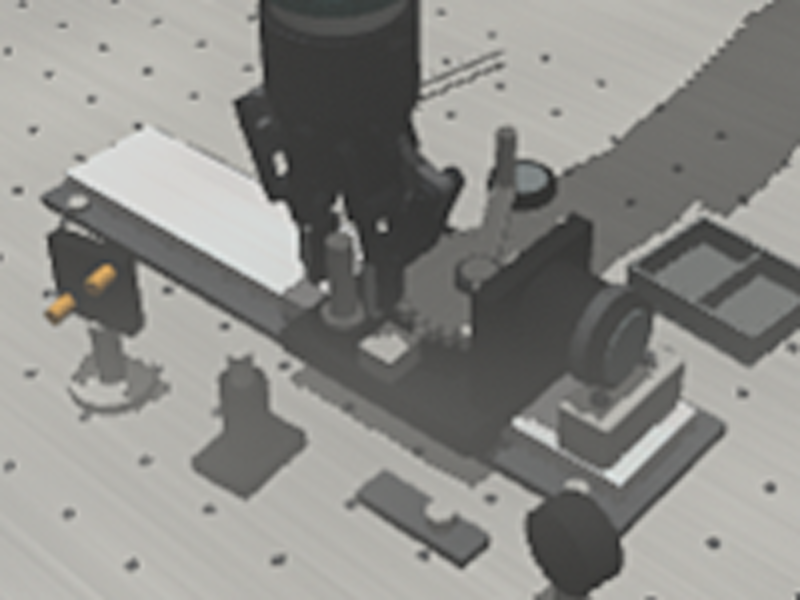

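```bash
python3 -c "
from h import *
print(atz('scene',(220+340/4,140+236/4),90),atz('scene',(220+506/4,140+131/4),90))
cv2.imwrite('pics/s7c.png',cams.get_image('scene'))
cv2.imwrite('pics/w7.png',cams.get_image('wrist'))
a=cv2.imread('pics/s7c.png')[140:290,220:420]; cv2.imwrite('pics/s7d.png',cv2.resize(a,None,fx=4,fy=4,interpolation=cv2.INTER_CUBIC))"

```

```text
[627.48628659  25.79286172  90.        ] [495.37593071  26.80969605  90.        ]
```

View pics/s7d.png

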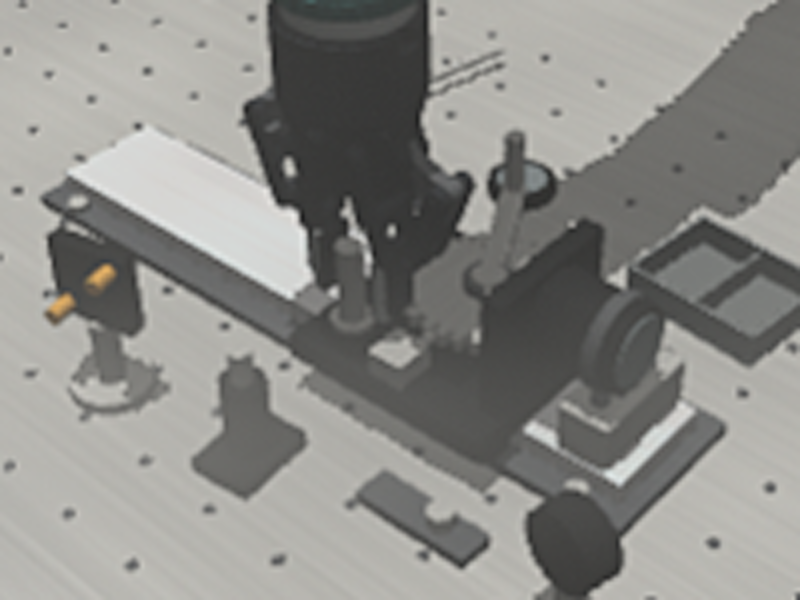

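View pics/w7.png

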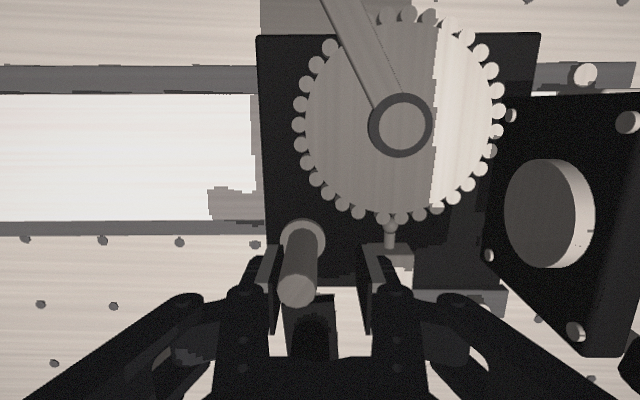

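I had the sign of the pad offset wrong. The post sits 9 mm behind the TCP centre, so contact should come at TCP y≈64.

```bash
python3 -m creep '[[[0,0.04,0],0,0.6],[[0,0.08,0],0,0.6],[[0,0.12,0],0,0.6],[[0,0.15,0],0,0.6],[[0,0.17,0],0,0.6],[[0,0.17,0],0,0.6]]'; for i in 1 2 3 4; do python3 -m creep '[[[0,0.02,0],0,0.6],[[0,0.02,0],0,0.6]]'; done
```

```text
clock: 7.9
eef_pos: [630.1, 60.2, 59.3]
tool_rot: [-2.89, 1.57, -2.856]
force: [-1.7, -4.6, 2.5]
width: 34.1
clock: 8.1
eef_pos: [630.0, 62.0, 59.2]
tool_rot: [-2.741, 1.57, -2.707]
force: [-1.8, -4.4, 4.2]
width: 34.5
clock: 8.3
eef_pos: [630.0, 63.7, 59.2]
tool_rot: [-2.325, 1.57, -2.291]
force: [-2.8, -5.0, 4.5]
width: 34.7
clock: 8.5
eef_pos: [630.0, 63.8, 59.2]
tool_rot: [-1.777, 1.568, -1.744]
force: [-1.0, -7.8, 3.3]
width: 33.9
clock: 8.7
eef_pos: [630.1, 63.8, 59.2]
tool_rot: [-1.692, 1.566, -1.66]
force: [-2.7, -10.9, 4.0]
width: 34.3
```

```bash
for i in 1 2; do python3 -m creep '[[[0,0.03,0],0,0.6],[[0,0.03,0],0,0.6],[[0,0.03,0],0,0.6]]'; done
python3 -c "
from h import *
cv2.imwrite('pics/s8.png',cams.get_image('scene'))
cv2.imwrite('pics/w8.png',cams.get_image('wrist'))
a=cv2.imread('pics/s8.png')[140:290,220:420]; cv2.imwrite('pics/s8d.png',cv2.resize(a,None,fx=4,fy=4,interpolation=cv2.INTER_CUBIC))"

```

```text
clock: 9.0
eef_pos: [630.1, 63.9, 59.2]
tool_rot: [-1.661, 1.563, -1.631]
force: [-1.3, -14.6, 2.8]
width: 34.3
clock: 9.3
eef_pos: [630.1, 63.9, 59.1]
tool_rot: [-1.647, 1.56, -1.618]
force: [-1.7, -20.6, 3.1]
width: 34.1
```

View pics/s8d.png

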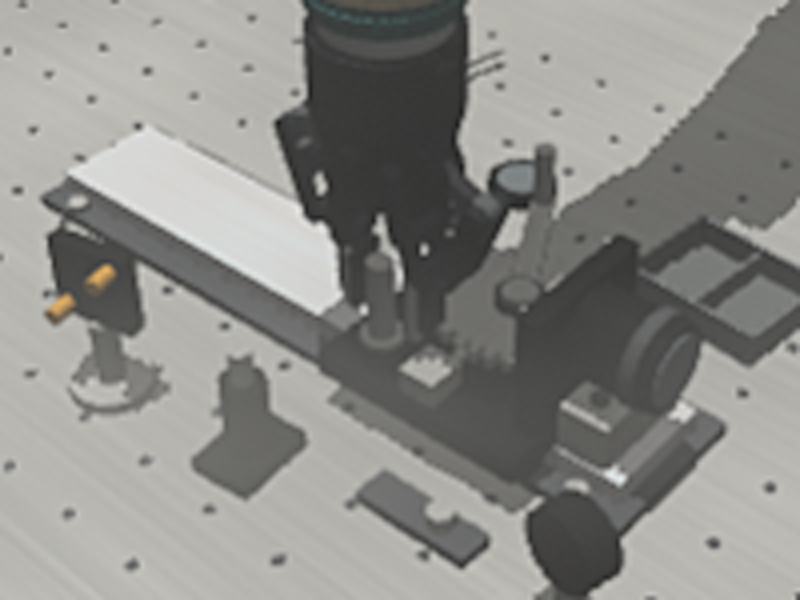

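View pics/w8.png

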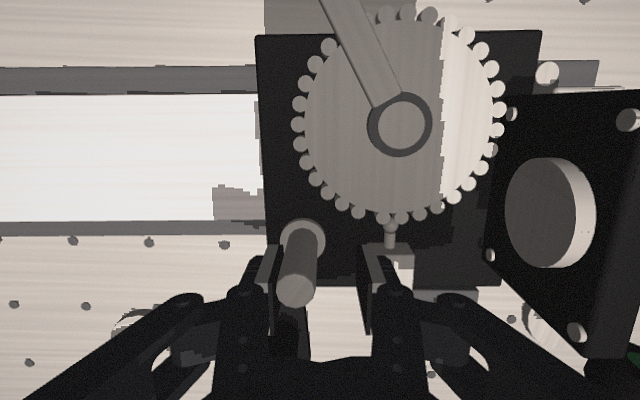

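The head is against the stop: TCP is stationary at 63.8 mm while the force rises to 20 N. Next I'll back off, lift, and cross to the lever pin.

```bash
python3 -m creep '[[[0,-0.1,0],0,0.6],[[0,-0.2,0],0,0.6],[[-0.2,-0.22,0],0,0.6],[[-0.5,-0.22,0],0,0.6],[[-0.6,-0.22,-0.3],0,0.6],[[-0.6,-0.2,-0.7],0,0.6],[[-0.6,-0.2,-1],0,0.6],[[-0.6,-0.2,-1],0,0.6]]'; python3 -c "
from h import *
to([492,50,120])
cv2.imwrite('pics/w9.png',cams.get_image('wrist'))"
```

```text
clock: 10.2
eef_pos: [525.6, 52.6, 119.2]
tool_rot: [2.776, 1.565, 2.813]
force: [1.0, 0.6, -0.6]
width: 34.2
shift units [-0.006 -0.013 -0.337] pos [525.6  52.6 119.2] axes x,y,z [-0.005  0.002 -1.   ] [-0.037  0.999  0.002] [ 0.999  0.037 -0.005] F [ 1.   0.6 -0.6] w 34.2 t 10.2
```

View pics/w9.png

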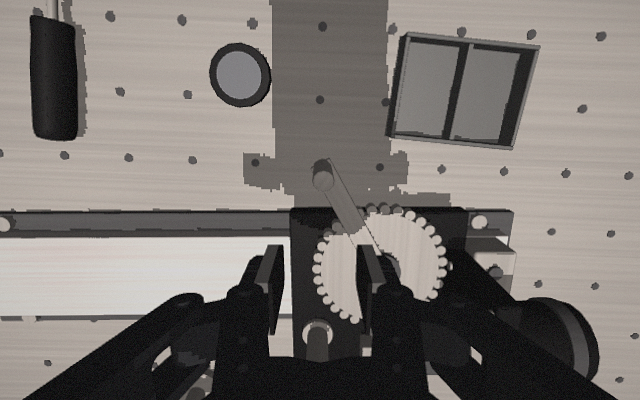

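```bash
python3 -c "
from h import *
p=atz('wrist',(322,180),90); print(p)
to([p[0],p[1]+4,59])"
```

```text
[495.92155909  53.75381929  90.        ]
shift units [ 0.605  0.062 -0.329] pos [529.1  52.7 119.5] axes x,y,z [-0.001  0.002 -1.   ] [-0.036  0.999  0.002] [ 0.999  0.036 -0.001] F [ 1.2 -0.5 -0.5] w 34.0 t 10.25
```

```bash
python3 -m creep '[[[0.1,0.06,-0.2],0,0.6],[[0.2,0.06,-0.36],0,0.6],[[0.3,0.06,-0.36],0,0.6],[[0.3,0.06,-0.36],0,0.6],[[0.3,0.06,-0.36],0,0.6]]'; python3 -c "
from h import *
p=0
to([492,58,59])
cv2.imwrite('pics/w10.png',cams.get_image('wrist'))"
```

```text
clock: 10.75
eef_pos: [496.3, 55.9, 89.2]
tool_rot: [0.275, 1.569, 0.309]
force: [0.5, 0.2, -0.5]
width: 34.2
shift units [ 0.302  0.022 -0.043] pos [496.3  55.9  89.2] axes x,y,z [ 0.002  0.001 -1.   ] [-0.034  0.999  0.001] [0.999 0.034 0.002] F [ 0.5  0.2 -0.5] w 34.2 t 10.75
```

View pics/w10.png

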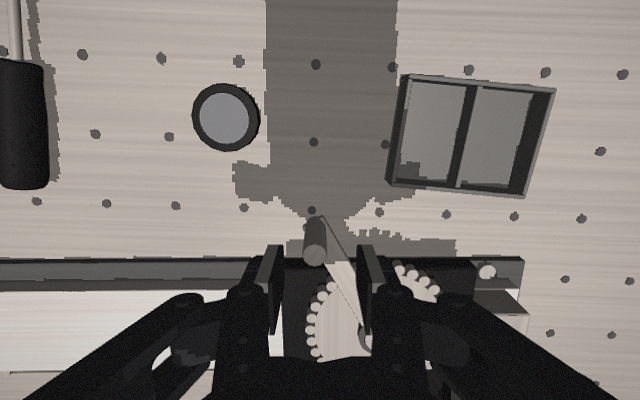

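```bash
python3 -c "
from h import *
print(atz('wrist',(315,256),90))
to([492,58,59])"
python3 -m creep '[[[0.1,0.02,-0.03],0,0.6],[[0.2,0.02,-0.03],0,0.6],[[0.29,0.02,-0.03],0,0.6],[[0.29,0.02,-0.03],0,0.6],[[0.29,0.02,-0.03],0,0.6]]'; python3 -c "
from h import *
to([492,58,59])
cv2.imwrite('pics/w11.png',cams.get_image('wrist'))"
```

```text
[493.07015344  54.55228452  90.        ]
shift units [ 0.304  0.023 -0.043] pos [496.3  55.8  89.4] axes x,y,z [ 0.002  0.001 -1.   ] [-0.034  0.999  0.   ] [0.999 0.034 0.002] F [ 0.2  0.2 -0.2] w 33.9 t 10.8
clock: 11.3
eef_pos: [491.2, 57.3, 59.8]
tool_rot: [-2.966, 1.57, -2.931]
force: [-0.0, 0.8, -0.0]
width: 34.0
shift units [0.008 0.007 0.009] pos [491.2  57.3  59.8] axes x,y,z [-0.001 -0.    -1.   ] [-0.034  0.999 -0.   ] [ 0.999  0.034 -0.001] F [-0.   0.8 -0. ] w 34.0 t 11.3
```

View pics/w11.png

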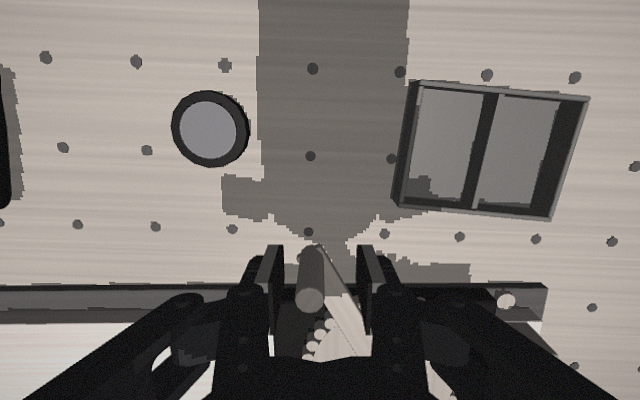

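```bash
f(){ tr '\n' ' ' | sed 's/tool_rot[^w]*force/ force/'; echo; }
python3 -m creep '[[[0,0.02,0],0,0.6],[[0,0.04,0],0,0.6],[[0,0.04,0],0,0.6]]' |f
python3 -m creep '[[[0,0.02,0],0,0.6],[[0,0.02,0],0,0.6]]'|f
python3 -m creep '[[[0,0.02,0],0,0.6],[[0,0.02,0],0,0.6]]'|f
python3 -m creep '[[[0,0.02,0],0,0.6],[[0,0.02,0],0,0.6]]'|f
python3 -m creep '[[[0,0.02,0],0,0.6],[[0,0.02,0],0,0.6]]'|f
```

```text
clock: 11.65 eef_pos: [491.4, 62.0, 60.6]  force: [0.4, -0.1, -0.1] width: 34.1 
clock: 11.85 eef_pos: [491.2, 63.8, 60.4]  force: [-0.6, 0.2, 0.8] width: 34.2 
clock: 12.05 eef_pos: [491.1, 64.4, 60.3]  force: [0.9, -2.6, 1.1] width: 34.4 
clock: 12.25 eef_pos: [490.8, 65.1, 60.3]  force: [-0.5, -6.6, 1.5] width: 34.2 
clock: 12.45 eef_pos: [490.0, 66.3, 60.3]  force: [-0.8, -7.5, 3.7] width: 34.0
```

```bash
f(){ tr '\n' ' ' | sed 's/tool_rot[^w]*force/ force/'; echo; }
python3 -m creep '[[[0,0.02,0],0,0.6],[[0,0.02,0],0,0.6]]' |f
python3 -m creep '[[[0,0.02,-0.005],0,0.6],[[0,0.02,-0.005],0,0.6]]'|f
python3 -m creep '[[[0,0.02,-0.005],0,0.6],[[0,0.02,-0.005],0,0.6]]'|f
python3 -m creep '[[[0,0.02,-0.005],0,0.6],[[0,0.02,-0.005],0,0.6]]'|f
python3 -m creep '[[[0,0.02,-0.005],0,0.6],[[0,0.02,-0.005],0,0.6]]'|f
```

```text
clock: 12.65 eef_pos: [488.9, 68.0, 60.2]  force: [-2.8, -8.2, 4.1] width: 34.3 
clock: 12.85 eef_pos: [487.6, 70.1, 60.2]  force: [-2.9, -7.4, 4.8] width: 34.0 
clock: 13.05 eef_pos: [486.6, 72.4, 60.0]  force: [-5.6, -8.5, 5.3] width: 34.2 
clock: 13.25 eef_pos: [485.7, 74.7, 59.9]  force: [-4.2, -6.7, 2.9] width: 34.4 
clock: 13.45 eef_pos: [485.1, 77.2, 59.8]  force: [-5.0, -4.8, 2.0] width: 34.5
```

```bash
f(){ tr '\n' ' ' | sed 's/tool_rot[^w]*force/ force/'; echo; }
python3 -m creep '[[[0,0.015,0],0,0.6],[[0,0.015,0],0,0.6]]' |f
python3 -m creep '[[[0,0.015,0],0,0.6],[[0,0.015,0],0,0.6]]' |f
python3 -m creep '[[[0,0.015,0],0,0.6],[[0,0.015,0],0,0.6]]' |f
python3 -m creep '[[[0,0.015,0],0,0.6],[[0,0.015,0],0,0.6]]' |f
python3 -m creep '[[[0,0.015,0],0,0.6],[[0,0.015,0],0,0.6]]' |f
python3 -m creep '[[[0,0.015,0],0,0.6],[[0,0.015,0],0,0.6]]' |f
```

```text
clock: 13.65 eef_pos: [485.3, 79.1, 59.7]  force: [-3.7, -5.2, 0.4] width: 33.8 
clock: 13.85 eef_pos: [485.0, 79.9, 59.6]  force: [-4.4, -7.2, 1.2] width: 34.1 
clock: 14.05 eef_pos: [484.7, 80.6, 59.6]  force: [-4.5, -8.8, 3.0] width: 34.1 
clock: 14.25 eef_pos: [484.3, 81.5, 59.6]  force: [-4.4, -9.1, 1.9] width: 34.3 
clock: 14.45 eef_pos: [483.8, 82.9, 59.6]  force: [-5.7, -9.6, 2.8] width: 34.1 
clock: 14.65 eef_pos: [483.3, 84.5, 59.6]  force: [-6.3, -8.7, 3.7] width: 34.0
```

First click: the force fell to about 5 N and jumped to 9 N near y≈80, as predicted. The second should come at about 96.5.

```bash
f(){ tr '\n' ' ' | sed 's/tool_rot[^w]*force/ force/'; echo; }
python3 -m creep '[[[0,0.02,0],0,0.6],[[0,0.02,0],0,0.6]]' |f
python3 -m creep '[[[0,0.02,0],0,0.6],[[0,0.02,0],0,0.6]]' |f
python3 -m creep '[[[0,0.02,0],0,0.6],[[0,0.02,0],0,0.6]]' |f
python3 -m creep '[[[0,0.015,0],0,0.6],[[0,0.015,0],0,0.6]]' |f
python3 -m creep '[[[0,0.015,0],0,0.6],[[0,0.015,0],0,0.6]]' |f
python3 -m creep '[[[0,0.015,0],0,0.6],[[0,0.015,0],0,0.6]]' |f
python3 -m creep '[[[0,0.015,0],0,0.6],[[0,0.015,0],0,0.6]]' |f
python3 -m creep '[[[0,0.015,0],0,0.6],[[0,0.015,0],0,0.6]]' |f
```

```text
clock: 14.85 eef_pos: [483.2, 87.0, 59.4]  force: [-6.9, -8.3, 1.1] width: 33.9 
clock: 15.05 eef_pos: [483.6, 89.7, 59.4]  force: [-5.7, -6.9, -0.2] width: 34.0 
clock: 15.25 eef_pos: [484.3, 92.4, 59.4]  force: [-4.2, -6.0, -0.2] width: 34.1 
clock: 15.45 eef_pos: [484.9, 94.3, 59.6]  force: [-3.6, -3.5, -1.5] width: 34.6 
clock: 15.65 eef_pos: [485.0, 95.9, 59.6]  force: [-3.1, -4.1, -0.9] width: 34.1 
clock: 15.85 eef_pos: [484.9, 96.7, 59.6]  force: [-2.9, -5.1, -0.3] width: 34.3 
clock: 16.05 eef_pos: [484.7, 97.5, 59.5]  force: [-3.9, -7.7, 0.3] width: 34.0 
clock: 16.25 eef_pos: [484.5, 98.6, 59.5]  force: [-3.9, -8.0, 0.6] width: 34.4
```

The second click came at y≈96.5, from 3.5 N up to 8 N. The third is expected at about 113.5, so I'll slow down as I get near it.

```bash
f(){ tr '\n' ' ' | sed 's/tool_rot[^w]*force/ force/'; echo; }
python3 -m creep '[[[0,0.02,0],0,0.6],[[0,0.02,0],0,0.6]]' |f
python3 -m creep '[[[0,0.02,0],0,0.6],[[0,0.02,0],0,0.6]]' |f
python3 -m creep '[[[0,0.02,0],0,0.6],[[0,0.02,0],0,0.6]]' |f
python3 -m creep '[[[0,0.015,0],0,0.6],[[0,0.015,0],0,0.6]]' |f
python3 -m creep '[[[0,0.015,0],0,0.6],[[0,0.015,0],0,0.6]]' |f
python3 -m creep '[[[0,0.01,0],0,0.6],[[0,0.01,0],0,0.6]]' |f
python3 -m creep '[[[0,0.01,0],0,0.6],[[0,0.01,0],0,0.6]]' |f
```

```text
clock: 16.45 eef_pos: [484.1, 100.9, 59.5]  force: [-4.6, -6.7, 0.6] width: 34.6 
clock: 16.65 eef_pos: [483.7, 103.2, 59.5]  force: [-4.6, -6.5, 1.1] width: 33.7 
clock: 16.85 eef_pos: [483.7, 105.6, 59.5]  force: [-5.1, -6.7, 0.5] width: 34.4 
clock: 17.05 eef_pos: [484.0, 107.3, 59.5]  force: [-3.2, -5.7, -0.4] width: 34.4 
clock: 17.25 eef_pos: [484.3, 109.2, 59.5]  force: [-4.3, -4.5, -0.2] width: 34.0 
clock: 17.45 eef_pos: [484.5, 110.3, 59.6]  force: [-3.3, -5.1, -0.1] width: 34.0 
clock: 17.65 eef_pos: [485.0, 111.6, 59.6]  force: [-2.9, -3.3, -0.8] width: 34.4
```

```bash
f(){ tr '\n' ' ' | sed 's/tool_rot[^w]*force/ force/'; echo; }
python3 -m creep '[[[0,0.01,0],0,0.6],[[0,0.01,0],0,0.6]]' |f
python3 -m creep '[[[0,0.01,0],0,0.6],[[0,0.01,0],0,0.6]]' |f
python3 -m creep '[[[0,0.01,0],0,0.6],[[0,0.01,0],0,0.6]]' |f
```

```text
clock: 17.85 eef_pos: [486.1, 113.2, 59.9]  force: [-3.0, -4.3, -0.8] width: 34.0 
clock: 18.05 eef_pos: [486.2, 113.7, 59.9]  force: [-2.9, -5.8, -0.5] width: 34.2 
clock: 18.25 eef_pos: [486.2, 114.2, 59.9]  force: [-2.7, -5.7, -2.0] width: 34.5
```

The force is rising again at y≈113.7, which looks like the third click. I'll hold, average the readings, and look.

```bash
f(){ tr '\n' ' ' | sed 's/tool_rot[^w]*force/ force/'; echo; }
python3 -m creep '[[[0,0.005,0],0,0.6],[[0,0.005,0],0,0.6],[[0,0.005,0],0,0.6]]' |f
python3 -m creep '[[[0,0,0],0,0.6],[[0,0,0],0,0.6]]' |f
python3 -m creep '[[[0,0,0],0,0.6],[[0,0,0],0,0.6]]' |f
python3 -m creep '[[[0,0,0],0,0.6],[[0,0,0],0,0.6]]' |f
python3 -c "
from h import *
for n in ('wrist','side','scene'): cv2.imwrite('pics/e_%s.png'%n,cams.get_image(n))
for n,(a,b,c,d) in {'side':(140,290,240,440),'scene':(140,290,220,420)}.items():
  i=cv2.imread('pics/e_%s.png'%n)[a:b,c:d]; cv2.imwrite('pics/e_%sz.png'%n,cv2.resize(i,None,fx=4,fy=4,interpolation=cv2.INTER_CUBIC))"
```

```text
clock: 18.55 eef_pos: [486.2, 114.4, 59.9]  force: [-3.9, -7.3, -1.3] width: 34.3 
clock: 18.75 eef_pos: [486.1, 114.4, 59.9]  force: [-2.8, -8.1, -0.7] width: 34.2 
clock: 18.95 eef_pos: [486.2, 114.4, 59.9]  force: [-3.6, -7.3, -1.3] width: 34.2 
clock: 19.15 eef_pos: [486.2, 114.4, 59.9]  force: [-2.2, -7.4, -2.3] width: 34.2
```

View pics/e_wrist.png

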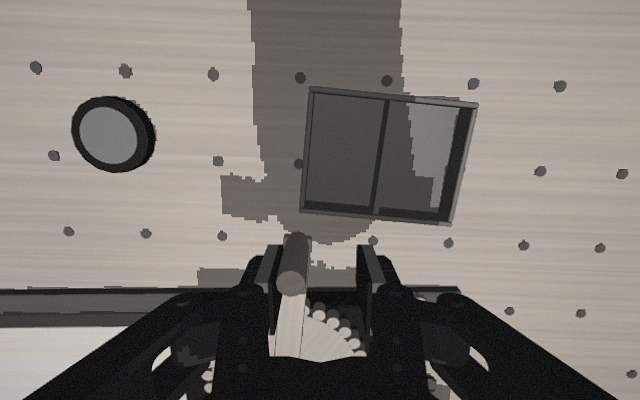

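View pics/e_sidez.png

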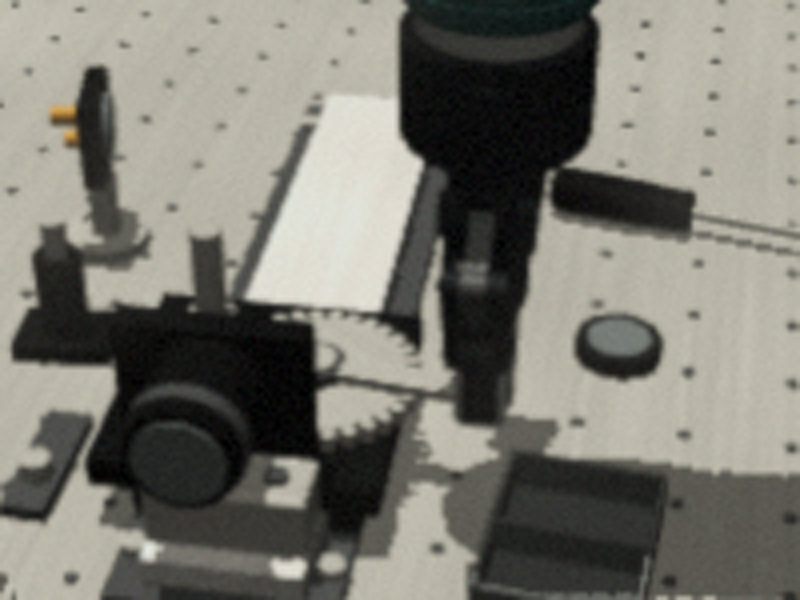

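View pics/e_scenez.png

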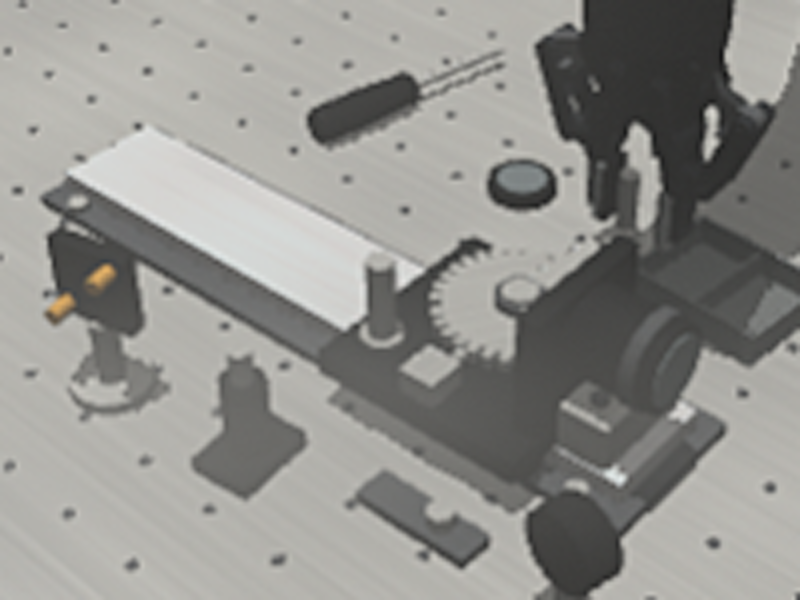

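The views show the post unmoved since the stop, at (380,258) in the scene crop, and the bystanders in place. TCP is steady at y=114.4, about 0.61 rad, with about 7.5 N on the pin. Handing in.

```bash
python3 -c "
from h import *
to([486,114,60]); from cell import order; print(order.finish_job())"
```

```text
shift units [-0.001 -0.004 -0.002] pos [486.2 114.4  59.9] axes x,y,z [-0.003 -0.002 -1.   ] [-0.033  0.999 -0.002] [ 0.999  0.033 -0.003] F [-3.7 -7.3 -0.9] w 34.2 t 19.3
the job is handed in; nothing more can be done
None
```

The head is home against the end stop, and the lever is held at its third click with one finger pad pressing on the pin. I handed the job in at 19.3 s; no verdict was reported.

- **Head:** I pushed it along by its post. At the stop the tool stood still while the push rose from about 5 N to 20 N. The lever was not touched until after that.
- **Clicks:** I felt a force rise at tool y of about 80, 96.5 and 113.7 mm, within about 0.5 mm of where the geometry puts clicks 1 to 3. The rises were roughly 5 to 9 N, 3.5 to 8 N and 4 to 7.5 N. I did not go on towards a fourth.
- **Last checks:** The tool was steady at y = 114.4 mm for over 0.6 s, which puts the lever at about 0.61 rad. The pin pushed back with about 7.3 N. In the last pictures the head was still at the stop and the other objects looked unmoved.

No check failed or disagreed, but two need qualifying. My first estimate of where the head would meet the stop was wrong, and I corrected it from a picture before reaching it. The lever angle comes from tool travel, since I had no direct reading of it.

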